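# Open the hatch and pass the drinks

## Task

Raise the clear counter sash by pushing up under its blue lift lip until the black shoe on the sash bears definitely into the rubber buffer hanging under the red height stop: press it a little way into the rubber, but gently, never ram it. Then, leaving the sash up, slide the cardboard tray of bottles along the table under it until the tray sits flush against the dark wooden curb beyond, with a gentle push and without tipping it. Leave the two cans and the milk pack where they stand.

Things in the scene. Friction and masses are not known exactly. Their poses are not given: they have to be found in the camera images.
- screen: Fixed counter screen: two aluminium posts (30 x 30 mm, 450 mm tall, centred at y = +215 and -215 mm of its frame), a header at 445-475 mm height, clear side wings out to |y| = 447 mm, all in its y-z plane. Origin: on the table midway between the posts; x points through the 370 mm wide opening away from the robot, y left, z up. Place and yaw (up to 0.12 rad) change.
- sash: Clear sash, 370 x 170 mm, sliding vertically. Counterbalanced, held by friction: takes 2 to 7 N to push up and stays where left. Origin: middle of the near lower edge of its blue lift lip (level shelf at the sash's bottom, 320 mm wide in y, 40 deep, 12 thick), 40 mm in front of the screen's plane; axes as the screen's. It starts 85-110 mm above the table, 150-195 when raised to the stop.
- shoe_top (a point): Centre of the top face of the black shoe (24 x 36 x 40 mm) on the sash, in front of the left post, 8 mm beyond (x), 213 mm left of (y) and 100 mm above the sash's origin. This face meets the rubber buffer.
- stop: The height mark: red block (30 x 44 x 30 mm) clamped on the near side of the left post, its height varies. A black rubber buffer (22 mm wide) hangs from it on a screwed rod: its lower face is 12 to 36 mm below the block, set anew each time. Origin: centre of the block's underside; axes as the screen's. The buffer yields 1 mm per 10 N: shoe pressed into it with 8 to 15 N is right, 20 N is ramming.
- tray: Cardboard tray 110 x 110 mm, flat walls 45 mm high, with four red orange-capped bottles fixed in it (total height 120 mm); 0.55 to 0.9 kg, loose on the table before the sash. Origin: centre of its underside, x towards the screen (within 0.2 rad).
- curb (a point): Middle of the near face of the dark wooden curb beyond the sash (24 mm high, 400 mm long along the screen's y), 40 mm beyond the screen's plane, 12 mm above the table. The tray is home when its far wall lies flat against this face (tray origin 55 mm before it), anywhere along it within the opening.
- can_gold: Gold drink can with a white band, 66 mm diameter, 100 mm tall, beside the work; origin at the centre of its base. To be left alone.
- can_red: Red drink can with a white band, 66 mm diameter, 100 mm tall, beside the work; origin at the centre of its base. To be left alone.
- milk_pack: Blue and white milk pack, 70 x 100 x 60 mm, lying beside the work; origin at the centre of its underside. To be left alone.

How it is judged:
On the way, in this order (a step that is already met when the one before it is completed fails the run):
1. the sash shoe bears into the rubber buffer under the red stop with more than 6 N, for 0.2 s (z of stop in the frame of shoe_top between 0.006 and 0.039 m and contact force between sash and stop above 6 N), for 0.2 s.
2. the tray sits flush against the curb (x of curb in the frame of tray below 0.059 m and angle between the x axis of tray and the x axis of screen, either way round below 0.06 rad and x of tray in the frame of screen between -0.022 and -0.007 m and height (world z) of tray below 0.006 m and angle between tray's own z axis and vertical below 0.06 rad), for 0.2 s.
At the end, for the whole second after the job is handed in: The sash stays up at the buffer, with its shoe top 6 to 39 mm below the red block's underside; the tray stands level on the table with its origin within 59 mm of the curb's near face, square to the screen within 0.06 rad; both are at rest and the robot touches nothing (all of step 2 and z of stop in the frame of shoe_top between 0.006 and 0.039 m and linear speed of each of tray, sash below 0.01 m/s).
It fails at once if the sash is rammed into the height stop (over 20 N) (contact force between sash and stop above 20 N).
It fails at once if the tray is rammed against the curb (over 22 N) (contact force between tray and screen above 22 N).
It fails at once if the tray is tipped by more than 0.2 rad (angle between tray's own z axis and vertical above 0.2 rad).
It fails at once if a can or the milk pack is moved by more than 15 mm (distance of any of can_gold, can_red, milk_pack from where it was at the start of the episode above 0.015 m).
It also fails if it takes over 67 s, if anything falls off the work surface, if the arm or the gripper's body presses on something with over 40 N, if the wrist force passes 120 N, or if a joint passes its speed limit or range.

## Robot

A 6-joint arm with a two-finger parallel gripper is mounted at the origin on the work surface. World frame = base frame: x ahead of the robot, y to its left, z up, the work surface at z = 0. Lengths are in m, angles in rad, forces in N, time in s.
With the tool pointing down it reaches from about 0.25 to 0.775 m from the base axis. Payload 4 kg.
Tool frame: the origin (TCP) lies on the centre line of the jaws, within the pads' length; the fingertips stand 17 mm ahead of it and the grasp point (between the pads) lies 2 mm behind it; z points along the fingers, y is the line along which they close (so a half turn about z gives the same grasp; the last joint's range is limited). The gripper opens to 94 mm and grips with 3 to 60 N. Pads are 16 mm wide; open, the fingers measure 119 mm over their backs; the gripper's body (75 mm by 177 mm) begins 78 mm behind the grasp point.
Start: joints at [-1.415, 0.087, 1.371, -0, 1.684, -0.103], TCP at [0.141, -0.532, 0.187] pointing down, gripper open.
Joint ranges: [-3.1, 3.1], [-0.76, 2.03], [0.27, 2.55], [-1.08, 4.22], [0.17, 2.65], [-2.57, 2.57]. Speed limits (rad/s): [2.79, 2.79, 3.14, 3.14, 3.14, 3.14].

## Interface

Orientations are given as [roll, pitch, yaw] about the fixed x, y, z axes, in that order (R = Rz(yaw) Ry(pitch) Rx(roll)).
In Python, from bench import robot gives the robot as it stands.
- The arm moves only by the tool servo_tool, never from a script. Its argument "plan" is a list of rows, each a list of 7 numbers: the shift along the tool's x, y, z normalised to -1 to 1, where 1 is 0.1 m, then the turn, a rotation vector about the tool's x, y, z normalised to -1 to 1, where 1 is pi/2 rad, then the finger opening in mm, from 0 to 94. In form: [[x, y, z, ax, ay, az, gripper], ...]. A call has 1 to 12 rows; each row is the pose to reach, as a shift and turn from the pose commanded when the call began, along the tool's axes at that moment; what a row does not reach only later rows make up. A row lasts 1/12 s, in which the tool goes at most 41.7 mm and 7.16 degrees, less where a joint would pass 70% of its speed; a pose out of reach is approached as far as the arm can. A call with a number of a shift or a turn outside -1 to 1 is refused whole. A call with a gripper value outside its range is refused whole. The fingers move at their own pace and stop on an object; the grip force is fixed at half the most. Time passes only in rows, so rows that repeat a pose let the fingers close. It gives the time, the measured TCP pose, the force, the opening and the grip force at its end, in the units of the state.
- robot.get_obs(): the state, without advancing time (a new reading comes with each control period).
- robot.snapshot(name): name is "side" or "top"; returns the picture (384x512x3 uint8, red, green, blue); there is no depth.
- robot.camera_params(name): a dict with "camera_matrix" (3x3 intrinsics, pixels), "distortion" ([k1, k2, p1, p2, k3] as OpenCV has them; the pictures are not rectified), "rvec" (rotation vector, rad) and "tvec" (3), from world to camera coordinates, as OpenCV has them. Camera axes: x right, y down, z forward; pixel columns grow to the right and rows downward; lengths in m; the calibration is good to about 2 mm. A picture is of the moment at which its call begins. camera_params takes no time and is no camera call.
- robot.close_job(): hands the job in; it is judged then, once.
Trained networks look in the newest picture that a camera, given by its name, has taken for a name from the list of things; names that differ only in an ending like _2 or _b are one class to them, and where a whole thing is asked for, a point or a joint stands for the part that bears it (a point fixed in the world has none). Each returns a list of dicts, best first, with "conf" (0 to 1); they miss things now and then, are a little off and sometimes report something else, mostly with a low value. They report only what shows in the picture. A call takes as long as a camera call.
- robot.find_in(thing, camera): "extent" ([centre column, centre row, width, height] in pixels, round what is visible of it).
The state is a dict: "time": time; "joint_positions": joint angles; "qvel": joint speeds; "joint_torque": joint torques, N m; "tool_pos": TCP position; "ee_rot": TCP orientation; "wrist_force": force on the tool from outside, world axes, zero at the start; "wrist_torque": the same for the moment, N m; "width": finger opening in m; "finger_force": force on a finger pad.
Only numpy, scipy, OpenCV 4.12 (cv2) and the standard library are available. Lean on these libraries where they do the work, as an engineer would, in place of code of your own. Each camera call takes 0.05 s, during which the arm holds its last target. There are 200 camera calls.

## Working session

There is one attempt and no reset: what is moved stays moved. The work goes in short steps, Python scripts to look and compute and a tool call to move; the robot and the scene stay as the last step left them, time stands still between calls to the robot, and variables do not carry over. Pictures are saved under pics/ and viewed, at most 10 in all, crops included, and the job is handed in when it is done.

Besides the shell and the picture viewer there is one more tool, called after "Call:" as name([rows], argument=value, ...), one row to a line, values as JSON. servo_tool: Moves the arm, as the interface text tells. Scaled input: -1 to 1 covers 0.1 m each way for a shift and pi/2 rad each way for a turn. Its arguments: {"type":"object","properties":{"plan":{"type":"array","items":{"type":"array","items":{"type":"number"}}}},"required":["plan"]}

```bash
mkdir -p pics; ls
cat > h.py <<'E'
import numpy as np, cv2
from bench import robot
def cam(n):
    p=robot.camera_params(n); return [np.array(p[k],float) for k in("camera_matrix","distortion","rvec","tvec")]
def ray(n,uv):
    K,D,r,t=cam(n); R=cv2.Rodrigues(r)[0]
    q=cv2.undistortPoints(np.array([[uv]],float),K,D)[0,0]
    return (-R.T@t.ravel()), R.T@np.array([q[0],q[1],1])
def at_z(n,uv,z):
    c,d=ray(n,uv); return c+d*(z-c[2])/d[2]
def proj(n,P):
    K,D,r,t=cam(n); return cv2.projectPoints(np.array(P,float).reshape(-1,3),r,t,K,D)[0][:,0]
E
cat > a.py <<'E'
from h import *
o=robot.get_obs(); print(o)
for n in("side","top"):
    im=robot.snapshot(n); cv2.imwrite(f"pics/{n}0.png",cv2.resize(im[:,:,::-1],(768,576),interpolation=cv2.INTER_CUBIC))
    cv2.imwrite(f"pics/raw_{n}0.png",im[:,:,::-1])
    K,D,r,t=cam(n); print(n,ray(n,(256,192)))
    for th in("screen","sash","shoe_top","stop","tray","curb","can_gold","can_red","milk_pack"):
        print(th,[(np.round(d["extent"],1).tolist(),round(d["conf"],2)) for d in robot.find_in(th,n)[:2]])
E
python3 a.py
```

```text
pics
{'time': 0.0, 'joint_positions': array([-1.41509334e+00,  8.79686600e-02,  1.37223899e+00, -1.61444532e-05,
        1.68361073e+00, -1.03090192e-01]), 'qvel': array([-2.47733174e-03, -1.77317084e-03,  2.36322428e-04, -7.91182220e-05,
        8.01289905e-04,  5.55145106e-04]), 'joint_torque': array([-6.61116937e-04, -3.40183890e+01, -3.02429509e+01,  7.18913041e-02,
        3.29514197e-02, -1.60706936e-04]), 'tool_pos': array([ 0.14065565, -0.53109926,  0.18610452]), 'ee_rot': array([-3.13937709e+00, -2.13083392e-04,  2.58791143e-01]), 'wrist_force': array([0.77651707, 0.31768732, 0.56417081]), 'wrist_torque': array([0.00502424, 0.04045765, 0.0219182 ]), 'finger_force': 0.0, 'width': 0.09376947844066344}
side (array([0.31612775, 0.51775223, 1.11411137]), array([ 0.24093905, -0.47693528, -0.84529627]))
screen [([208.7, 168.9, 158.6, 295.8], 0.94)]
sash [([233.4, 174.3, 64.7, 133.5], 0.83)]
shoe_top [([233.4, 173.7, 59.5, 132.6], 0.61)]
stop [([205.6, 204.1, 21.1, 25.1], 0.82)]
tray [([273.1, 205.8, 40.1, 46.0], 0.86)]
curb [([206.4, 168.6, 165.0, 303.2], 0.85), ([272.4, 205.7, 39.5, 44.7], 0.66)]
can_gold [([287.7, 129.1, 17.6, 29.8], 0.66)]
can_red [([237.9, 286.6, 23.2, 33.1], 0.73), ([233.0, 173.2, 62.0, 133.1], 0.24)]
milk_pack [([323.3, 148.8, 21.2, 27.9], 0.62)]
top (array([0.50212623, 0.00196479, 1.57182085]), array([ 0.0764532 , -0.00359296, -0.99708719]))
screen [([276.2, 161.3, 341.3, 59.0], 0.85)]
sash [([268.4, 171.2, 137.7, 32.1], 0.76)]
shoe_top [([268.6, 169.6, 141.8, 35.2], 0.78)]
stop [([197.2, 175.6, 19.4, 11.3], 0.67)]
tray [([277.4, 213.8, 43.0, 38.2], 0.69)]
curb [([275.2, 161.2, 343.9, 64.3], 0.88), ([278.2, 215.3, 39.2, 40.7], 0.56)]
can_gold [([269.6, 169.6, 140.0, 32.7], 0.25)]
can_red [([185.2, 223.4, 20.8, 19.9], 0.69)]
milk_pack [([369.0, 230.7, 39.7, 28.6], 0.78)]
```

View pics/side0.png

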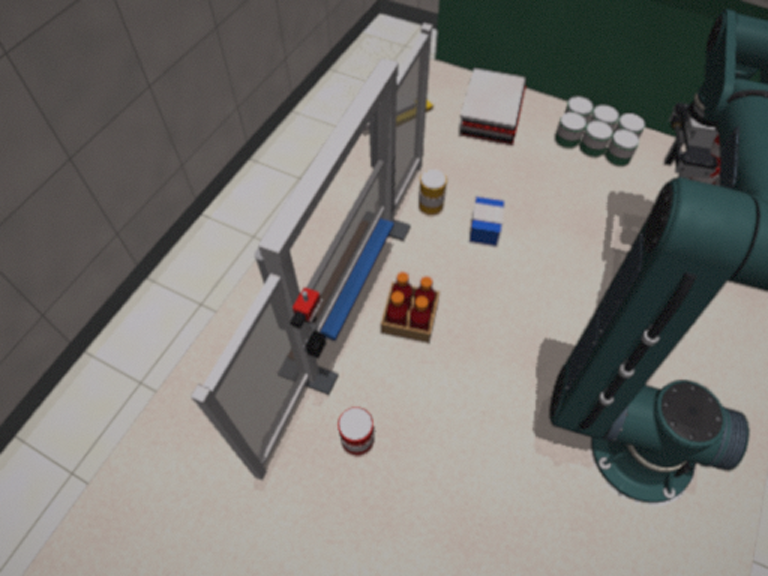

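View pics/top0.png

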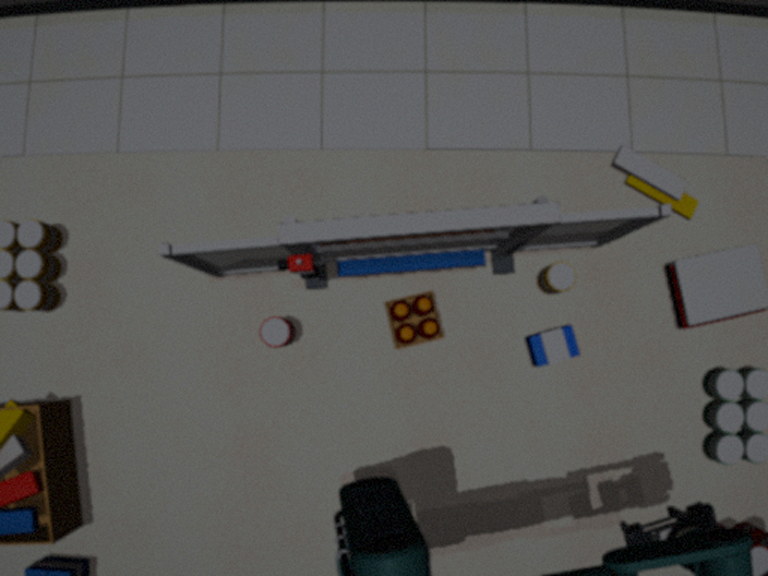

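The side picture shows the blue lip from about (325,330) to (388,225), in the 1.5x picture. The red stop is at (307,300) with the black buffer below it, the shoe at (316,343) and the tray at (410,308). In the top view the lip spans x 337–485 at y≈262 and the tray is at (415,319). Next I fit the known shapes to colour masks.

```bash
cat > fit.py <<'E'
from h import *
from scipy.optimize import minimize
def box(x0,x1,y0,y1,z0,z1): return np.array([[x,y,z] for x in(x0,x1) for y in(y0,y1) for z in(z0,z1)])
def world(P,sx,sy,yaw):
    c,s=np.cos(yaw),np.sin(yaw); return P@np.array([[c,s,0],[-s,c,0],[0,0,1]])+[sx,sy,0]
S=4
def hull(n,P,off):
    m=np.zeros((384*S//2,512*S//2),np.uint8); h=cv2.convexHull(((proj(n,P)+.5)*S/2*16).astype(np.int32)); cv2.fillConvexPoly(m,h,1,shift=4); return m
def iou(n,P,M):
    m=hull(n,P,0); return (m&M).sum()/max(1,(m|M).sum())
def mask(im,cond):
    b=im.astype(int); m=cond(b[...,0],b[...,1],b[...,2]).astype(np.uint8)
    return m
def big(m,ext):
    n,l,s,c=cv2.connectedComponentsWithStats(m); cx,cy=ext
    k=min((i for i in range(1,n) if s[i,4]>25),key=lambda i:np.hypot(*(c[i]-[cx,cy])))
    print("blob",s[k],c[k].round(1)); m=(l==k).astype(np.uint8)
    return cv2.resize(m,None,fx=S/2,fy=S/2,interpolation=cv2.INTER_NEAREST)
def load(tag): return {n:cv2.imread(f"pics/raw_{n}{tag}.png")[:,:,::-1] for n in("side","top")}
blue=lambda r,g,b:(b>1.7*r)&(b>1.4*g)&(b>40)
red=lambda r,g,b:(r>2.5*g)&(r>2.5*b)&(r>80)
lip=lambda z:box(-.04,0,-.16,.16,z,z+.012)
E
cat > b.py <<'E'
from fit import *
I=load("0")
B={"side":big(mask(I["side"],blue),(238,185)),"top":big(mask(I["top"],blue),(274,175))}
f=lambda p:-sum(iou(n,world(lip(p[3]),*p[:3]),B[n]) for n in B)
best=min((minimize(f,[x,-.05,y,.1],method="Nelder-Mead",options=dict(initial_simplex=np.array([x,-.05,y,.1])+np.vstack([np.zeros(4),np.diag([.03,.03,.05,.02])]))) for x in(.58,.62,.66) for y in(0.,.08)),key=lambda r:r.fun)
p=best.x; print("screen",p.round(4),best.fun,[iou(n,world(lip(p[3]),*p[:3]),B[n]) for n in B])
R={"side":big(mask(I["side"],red),(205,202)),"top":big(mask(I["top"],red),(200,175))}
g=lambda q:-sum(iou(n,world(box(q[0]-.015,q[0]+.015,q[1]-.022,q[1]+.022,q[2],q[2]+.03),*p[:3]),R[n]) for n in R)
b=min((minimize(g,[-.03,.214,z],method="Nelder-Mead",options=dict(initial_simplex=np.array([-.03,.214,z])+np.vstack([np.zeros(3),np.diag([.01,.01,.02])]))) for z in(.26,.3,.33)),key=lambda r:r.fun); print("stop",b.x.round(4),b.fun)
for n in I: print(n,"shoe top px",proj(n,world(np.array([[-.032,.213,p[3]+.1]]),*p[:3])),"stop",proj(n,world(np.array([b.x]),*p[:3])))
# bottles caps / tray
orange=lambda r,g,bb:(r>1.6*g)&(g>1.6*bb)&(r>100)
m=mask(I["top"],orange); n,l,s,c=cv2.connectedComponentsWithStats(m)
for i in range(1,n):
    if s[i,4]>12 and abs(c[i][0]-277)<30 and abs(c[i][1]-213)<30: print("cap",s[i,4],at_z("top",c[i],.12).round(4))
print("cans red",at_z("top",(184,222),.1),"gold",at_z("top",(374,185),.1),"milk",at_z("top",(369,230.5),.06))
im=cv2.resize(I["side"][170:250,170:300,::-1],None,fx=6,fy=6,interpolation=cv2.INTER_CUBIC); cv2.imwrite("pics/crop1.png",im)
E
python3 b.py
```

```text
blob [214 146  48  80 898] [237.3 186.3]
blob [ 225  166   98   18 1031] [273.5 174.9]
screen [ 0.6932 -0.0604  0.0908  0.0854] -1.5479296496971497 [np.float64(0.7583650995340957), np.float64(0.7895645501630539)]
blob [195 193  18  17 171] [203.7 201.2]
blob [192 170  16  11 130] [199.8 175. ]
stop [-0.0273  0.2148  0.2963] -1.1083422872413697
side shoe top px [[210.65761202 226.10173406]] stop [[204.14000317 205.75003738]]
top shoe top px [[206.01835537 181.03717398]] stop [[201.083493   175.47204041]]
cans red [0.51865551 0.22809382 0.1       ] gold [ 0.63728234 -0.38707868  0.1       ] milk [ 0.48954429 -0.37794559  0.06      ]
```

View pics/crop1.png

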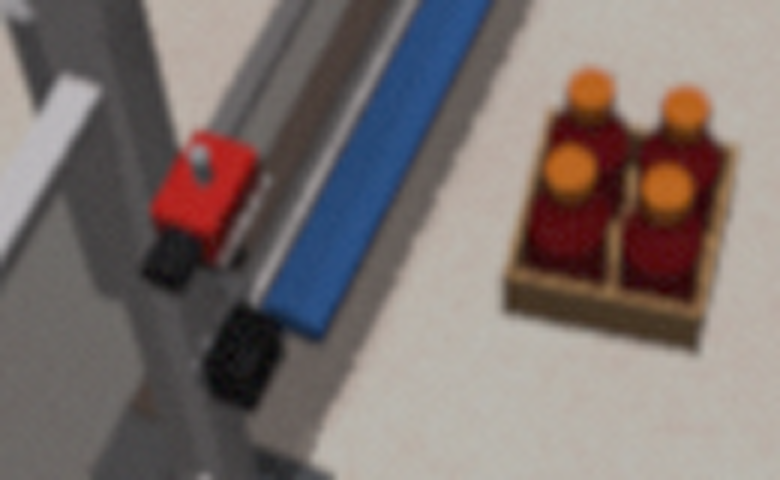

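The crop shows the shoe top at about (240,335) crop px, matching the prediction. The buffer is the black piece below the red block at (172,260). Refining the lip with free visible depth, and locating the tray from its caps and outline.

```bash
cat > c.py <<'E'
from fit import *
I=load("0")
B={"side":big(mask(I["side"],blue),(238,185)),"top":big(mask(I["top"],blue),(274,175))}
lip2=lambda p:world(box(-.04,-.04+p[4],-.16,.16,p[3],p[3]+.012),*p[:3])
f=lambda p:-sum(iou(n,lip2(p),B[n]) for n in B)
x0=np.array([.693,-.06,.09,.09,.03])
r=minimize(f,x0,method="Nelder-Mead",options=dict(maxiter=600,initial_simplex=x0+np.vstack([np.zeros(5),np.diag([.02,.02,.03,.02,.01])])))
print("screen",r.x.round(4),[round(iou(n,lip2(r.x),B[n]),3) for n in B])
orange=lambda r,g,b:(r>1.35*g)&(g>1.5*b)&(r>60)
P=[]
for cn,ctr in(("top",(277,213)),("side",(273,203))):
    m=mask(I[cn],orange); n,l,s,c=cv2.connectedComponentsWithStats(m)
    for i in range(1,n):
        if s[i,4]>8 and np.hypot(*(c[i]-ctr))<30: print(cn,"cap",s[i,4],c[i].round(1),at_z(cn,c[i],.118).round(4))
for nm,uv in dict(nearleft=(505/6+170,308/6+170),nearfoot=(695/6+170,348/6+170)).items(): print(nm,at_z("side",uv,0).round(4))
E
python3 c.py
```

```text
blob [214 146  48  80 898] [237.3 186.3]
blob [ 225  166   98   18 1031] [273.5 174.9]
screen [ 0.6954 -0.0553  0.0806  0.0929  0.0308] [np.float64(0.924), np.float64(0.937)]
top cap 14 [273.9 199.3] [ 0.5903 -0.0601  0.118 ]
top cap 63 [282.5 202.4] [ 0.5803 -0.0872  0.118 ]
top cap 66 [266.9 206.2] [ 0.5686 -0.0379  0.118 ]
top cap 51 [278.1 212.1] [ 0.5497 -0.0731  0.118 ]
top cap 19 [263.4 216.6] [ 0.5354 -0.0265  0.118 ]
top cap 62 [286.3 218.1] [ 0.5305 -0.0989  0.118 ]
top cap 60 [270.6 222. ] [ 0.5185 -0.0492  0.118 ]
top cap 16 [280.7 226. ] [ 0.5057 -0.0811  0.118 ]
top cap 10 [266.8 229.7] [ 0.4941 -0.0372  0.118 ]
side cap 53 [267.9 186.1] [ 0.5766 -0.0807  0.118 ]
side cap 55 [283.7 189.1] [ 0.5277 -0.0928  0.118 ]
side cap 92 [264.5 198.3] [ 0.5663 -0.0355  0.118 ]
side cap 96 [280.4 201.7] [ 0.5173 -0.0466  0.118 ]
nearleft [ 0.5872 -0.0053  0.    ]
nearfoot [ 0.4831 -0.0301  0.    ]
```

```bash
cat >> h.py <<'E'
from scipy.spatial.transform import Rotation as Rn
def pose():
    o=robot.get_obs(); return o["tool_pos"],Rn.from_euler("xyz",o["ee_rot"]),o
def to(p,R=None):
    "normalised row that goes from here to position p, rotation R"
    q,C,o=pose(); R=C if R is None else R
    return (C.inv().apply(np.array(p)-q)/.1).round(3).tolist(),((C.inv()*R).as_rotvec()/(np.pi/2)).round(3).tolist()
def fwd(tilt,yaw): # tool z ahead, tilted down by tilt, y to the right
    return Rn.from_euler("z",yaw)*Rn.from_euler("y",tilt)*Rn.from_matrix(np.array([[0,0,1],[0,-1,0],[1,0,0.]]))
def seq(wps):
    "rows per call when rotating frame stays: print rows for each waypoint in current tool axes"
    for p,R in wps: print(to(p,R))
E
python3 - <<'E'
from h import *
seq([((.2,-.46,.24),fwd(.0,0)),((.25,-.46,.24),fwd(.3,0))])
print([fwd(0,0).as_matrix().round(2).tolist()])
# buffer lower face candidates
from fit import *
p=(.6954,-.0553,.0806)
for d in(0,.012,.02,.028,.036): print(d,((proj("side",world(np.array([[-.0273,.2148,.296-d],[-.0273,.2258,.296-d],[-.038,.2148,.296-d]]),*p))-170)*6).round().tolist())
E
```

```text
([0.756, -0.541, -0.527], [-0.129, 0.994, 0.129])
([1.24, -0.413, -0.527], [-0.105, 0.804, 0.142])
[[[0.0, 0.0, 1.0], [0.0, -1.0, 0.0], [1.0, 0.0, 0.0]]]
0 [[189.0, 221.0], [177.0, 243.0], [212.0, 230.0]]
0.012 [[193.0, 236.0], [181.0, 257.0], [215.0, 244.0]]
0.02 [[195.0, 245.0], [183.0, 266.0], [218.0, 253.0]]
0.028 [[197.0, 254.0], [186.0, 275.0], [220.0, 262.0]]
0.036 [[199.0, 263.0], [188.0, 284.0], [222.0, 272.0]]
```

Call:
servo_tool([
  [0.76,-0.54,-0.53,-0.12,0.93,0.13,0],
  [0.76,-0.54,-0.53,-0.12,0.93,0.13,0],
  [0.76,-0.54,-0.53,-0.12,0.93,0.13,0],
  [0.76,-0.54,-0.53,-0.12,0.93,0.13,0],
  [0.76,-0.54,-0.53,-0.12,0.93,0.13,0],
  [0.76,-0.54,-0.53,-0.12,0.93,0.13,0],
  [0.76,-0.54,-0.53,-0.12,0.93,0.13,0],
  [0.76,-0.54,-0.53,-0.12,0.93,0.13,0],
  [0.76,-0.54,-0.53,-0.12,0.93,0.13,0],
  [0.76,-0.54,-0.53,-0.12,0.93,0.13,0],
  [0.76,-0.54,-0.53,-0.12,0.93,0.13,0],
  [0.76,-0.54,-0.53,-0.12,0.93,0.13,0],
])

```text
time: 2.0
tool_pos: [0.1993, -0.4607, 0.2403]
ee_rot: [3.114, -1.474, 0.03]
wrist_force: [0.5, -0.2, 0.1]
width: 0.0174
finger_force: 0.0
```

Run:
```python
from h import *
q,C,o=pose(); print(q,C.as_matrix().round(3).tolist(),o["joint_positions"].round(3),o["wrist_force"].round(2))
for t in((.35,-.38,.25),(.4,-.2,.25)): print(to(t,fwd(.1,0)))
```

```text
[ 0.19930283 -0.46066827  0.24028624] [[0.096, 0.002, 0.995], [0.003, -1.0, 0.001], [0.995, 0.003, -0.096]] [-2.035  0.198  1.845  1.256  1.933 -0.556] [ 0.54 -0.22  0.07]
([0.244, -0.804, 1.492], [-0.001, -0.002, 0.002])
([0.297, -2.603, 1.992], [-0.001, -0.002, 0.002])
```

Call:
servo_tool([
  [0.2,-1,1,0,0,0,0],
  [0.2,-1,1,0,0,0,0],
  [0.2,-1,1,0,0,0,0],
  [0.2,-1,1,0,0,0,0],
  [0.2,-1,1,0,0,0,0],
])

```text
time: 2.42
tool_pos: [0.3033, -0.356, 0.2491]
ee_rot: [3.133, -1.47, 0.018]
wrist_force: [0.3, -0.6, -0.6]
width: 0.0006
finger_force: 0.0
```

Call:
servo_tool([
  [0.1,-1,1,0,0,0,0],
  [0.1,-1,1,0,0,0,0],
  [0.1,-1,1,0,0,0,0],
  [0.1,-1,1,0,0,0,0],
  [0.1,-1,1,0,0,0,0],
])

```text
time: 2.83
tool_pos: [0.4025, -0.2561, 0.2491]
ee_rot: [3.099, -1.469, 0.052]
wrist_force: [-0.0, -0.0, -0.5]
width: 0.0006
finger_force: 0.0
```

Call:
servo_tool([
  [0.1,-1,0.4,0,0,0,0],
  [0.1,-1,0.4,0,0,0,0],
  [0.1,-1,0.4,0,0,0,0],
  [0.1,-1,0.4,0,0,0,0],
])

```text
time: 3.17
tool_pos: [0.4421, -0.1562, 0.2547]
ee_rot: [3.1, -1.469, 0.051]
wrist_force: [0.5, 0.5, -0.6]
width: 0.0006
finger_force: 0.0
```

Call:
servo_tool([
  [0.1,-1,0.4,0,0,0,0],
  [0.1,-1,0.4,0,0,0,0],
  [0.1,-1,0.4,0,0,0,0],
  [0.1,-1,0.4,0,0,0,0],
])

```text
time: 3.5
tool_pos: [0.5123, -0.0771, 0.2388]
ee_rot: [3.112, -1.486, 0.048]
wrist_force: [-0.5, -0.8, 0.1]
width: 0.0002
finger_force: 0.0
```

Call:
servo_tool([
  [0.1,-1,0.4,0,0,0,0],
  [0.1,-1,0.4,0,0,0,0],
  [0.1,-1,0.4,0,0,0,0],
  [0.1,-1,0.4,0,0,0,0],
])

```text
time: 3.83
tool_pos: [0.5504, 0.0166, 0.2508]
ee_rot: [3.073, -1.497, 0.086]
wrist_force: [0.3, -1.1, 2.2]
width: 0.0002
finger_force: 0.0
```

Run:
```python
from h import *
q,C,o=pose(); print(o["time"],q,C.as_matrix().round(3).tolist(),o["joint_positions"].round(3))
for t in((.54,.086,.18),(.56,.086,.076)): print(to(t,fwd(.1,0)))
im=robot.snapshot("side"); cv2.imwrite("pics/side1.png",cv2.resize(im[:,:,::-1],(768,576),interpolation=cv2.INTER_CUBIC))
```

```text
3.8333 [0.55036153 0.01657435 0.25075538] [[0.074, 0.018, 0.997], [0.006, -1.0, 0.017], [0.997, 0.005, -0.074]] [-0.259 -0.689  2.51   2.118  0.325 -0.598]
([-0.709, -0.7, -0.039], [-0.011, -0.017, 0.004])
([-1.731, -0.701, 0.237], [-0.011, -0.017, 0.004])
```

View pics/side1.png

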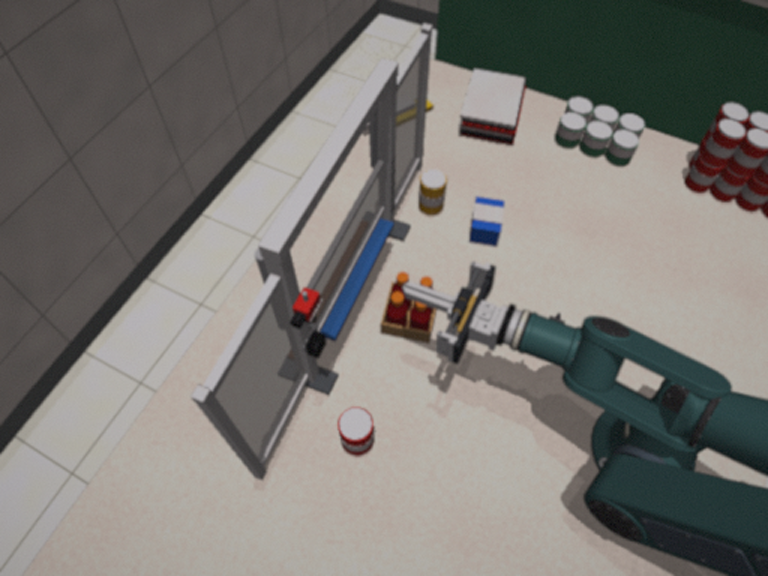

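Call:
servo_tool([
  [0,-0.7,0.1,0,0,0,0],
  [0,-0.7,0.1,0,0,0,0],
  [0,-0.7,0.1,0,0,0,0],
  [-0.5,-0.7,0.1,0,0,0,0],
  [-0.5,-0.7,0.1,0,0,0,0],
  [-0.5,-0.7,0.1,0,0,0,0],
])

```text
time: 4.38
tool_pos: [0.5579, 0.0757, 0.2237]
ee_rot: [-3.101, -1.516, -0.016]
wrist_force: [0.3, 1.0, 0.7]
width: 0.0008
finger_force: 0.0
```

Run:
```python
from h import *
q,C,o=pose(); print(o["time"],q,C.as_matrix().round(3).tolist(),o["joint_positions"].round(3))
```

```text
4.3833 [0.55787017 0.07571415 0.22368397] [[0.054, 0.024, 0.998], [-0.001, -1.0, 0.025], [0.999, -0.002, -0.054]] [ 0.053 -0.508  2.512  3.217  0.38  -1.637]
```

The side view shows the horizontal gripper with closed fingers, about (410,290), over the tray. The screen and tray are untouched. Next: descend beside the tray.

Call:
servo_tool([
  [-0.3,-0.1,0.1,0,0,0,0],
  [-0.3,-0.1,0.1,0,0,0,0],
  [-0.6,-0.1,0.1,0,0,0,0],
  [-0.6,-0.1,0.1,0,0,0,0],
  [-0.6,-0.1,0.1,0,0,0,0],
])

```text
time: 4.8
tool_pos: [0.5622, 0.0872, 0.1583]
ee_rot: [-3.093, -1.507, -0.02]
wrist_force: [-0.4, -0.2, 0.3]
width: 0.0004
finger_force: 0.0
```

Run:
```python
from h import *
q,C,o=pose(); print(o["time"],q,C.as_matrix().round(3).tolist(),o["joint_positions"].round(3))
print(to((.56,.087,.078),fwd(.1,0)),to((.653,.087,.076),fwd(.1,0)))
```

```text
4.8 [0.5621624  0.08716416 0.1583011 ] [[0.064, 0.028, 0.998], [-0.001, -1.0, 0.028], [0.998, -0.003, -0.063]] [ 0.102 -0.238  2.535  3.261  0.666 -1.657]
([-0.803, 0.004, 0.029], [-0.018, -0.023, -0.0]) ([-0.764, 0.03, 0.958], [-0.018, -0.023, -0.0])
```

Call:
servo_tool([
  [-0.4,0,0.03,0,0,0,0],
  [-0.4,0,0.03,0,0,0,0],
  [-0.7,0,0.03,0,0,0,0],
  [-0.82,0,0.03,0,0,0,0],
  [-0.82,0,0.03,0,0,0,0],
  [-0.82,0,0.03,0,0,0,0],
])

```text
time: 5.3
tool_pos: [0.5616, 0.0883, 0.0818]
ee_rot: [-3.06, -1.517, -0.053]
wrist_force: [-0.7, 0.2, 0.2]
width: 0.0001
finger_force: 0.0
```

Run:
```python
from h import *
q,C,o=pose(); print(o["time"],q,C.as_matrix().round(3).tolist(),o["joint_positions"].round(3))
print(to((.653,.087,.076),fwd(.1,0)))
im=robot.snapshot("side"); cv2.imwrite("pics/side2.png",cv2.resize(im[120:312,120:376,::-1],(768,576),interpolation=cv2.INTER_CUBIC))
```

```text
5.3 [0.5615676  0.08827214 0.08180413] [[0.053, 0.029, 0.998], [-0.003, -1.0, 0.029], [0.999, -0.004, -0.053]] [ 0.106  0.166  2.526  3.229  1.07  -1.605]
([-0.009, 0.039, 0.915], [-0.019, -0.03, -0.001])
```

View pics/side2.png

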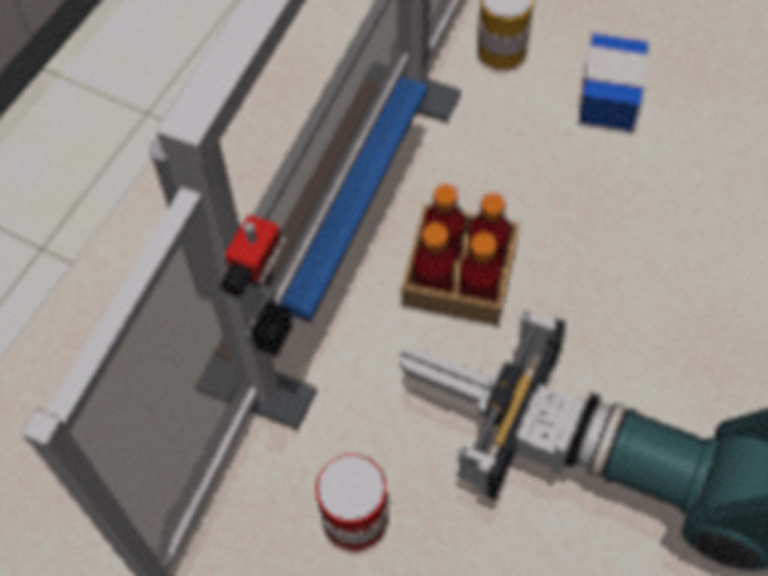

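The gripper sits clear between tray and red can, fingertips at about (405,360) in the picture. Going forward under the lip.

Call:
servo_tool([
  [0,0.03,0.3,0,0,0,0],
  [0,0.03,0.5,0,0,0,0],
  [0,0.03,0.7,0,0,0,0],
  [0,0.03,0.9,0,0,0,0],
  [0,0.03,0.9,0,0,0,0],
  [0,0.03,0.9,0,0,0,0],
])

```text
time: 5.85
tool_pos: [0.6514, 0.0885, 0.0775]
ee_rot: [-3.063, -1.519, -0.049]
wrist_force: [-0.2, 0.2, -0.4]
width: 0.0005
finger_force: 0.0
```

Call:
servo_tool([
  [0.03,0,0,0,0,0,0],
  [0.06,0,0,0,0,0,0],
  [0.09,0,0,0,0,0,0],
  [0.12,0,0,0,0,0,0],
  [0.15,0,0,0,0,0,0],
  [0.15,0,0,0,0,0,0],
])

```text
time: 6.35
tool_pos: [0.6505, 0.0889, 0.0882]
ee_rot: [-3.076, -1.512, -0.035]
wrist_force: [-0.6, 0.9, -0.1]
width: 0.0006
finger_force: 0.0
```

Call:
servo_tool([
  [0.02,0,0,0,0,0,0],
  [0.04,0,0,0,0,0,0],
  [0.06,0,0,0,0,0,0],
  [0.08,0,0,0,0,0,0],
  [0.1,0,0,0,0,0,0],
  [0.12,0,0,0,0,0,0],
  [0.14,0,0,0,0,0,0],
  [0.16,0,0,0,0,0,0],
])

```text
time: 7.02
tool_pos: [0.6516, 0.0888, 0.1033]
ee_rot: [-3.079, -1.511, -0.032]
wrist_force: [0.3, -0.0, 0.3]
width: 0.0004
finger_force: 0.0
```

Call:
servo_tool([
  [0.02,0,0,0,0,0,0],
  [0.04,0,0,0,0,0,0],
  [0.06,0,0,0,0,0,0],
  [0.08,0,0,0,0,0,0],
  [0.1,0,0,0,0,0,0],
  [0.12,0,0,0,0,0,0],
  [0.14,0,0,0,0,0,0],
  [0.16,0,0,0,0,0,0],
])

```text
time: 7.68
tool_pos: [0.6525, 0.0887, 0.1193]
ee_rot: [-3.079, -1.511, -0.032]
wrist_force: [0.2, 0.4, 0.1]
width: 0.0001
finger_force: 0.0
```

Run:
```python
from h import *
q,C,o=pose(); print(o["time"],q,C.as_matrix().round(3).tolist(),o["joint_positions"].round(3),o["wrist_force"],o["wrist_torque"])
im=robot.snapshot("side"); cv2.imwrite("pics/side3.png",cv2.resize(im[120:312,120:376,::-1],(768,576),interpolation=cv2.INTER_CUBIC))
```

```text
7.6833 [0.6525116  0.08873689 0.11928214] [[0.06, 0.03, 0.998], [-0.002, -1.0, 0.03], [0.998, -0.004, -0.06]] [ 0.073  0.137  2.342  3.198  0.849 -1.602] [0.15416985 0.38683953 0.09908949] [0.02969143 0.35353075 0.01672835]
```

View pics/side3.png

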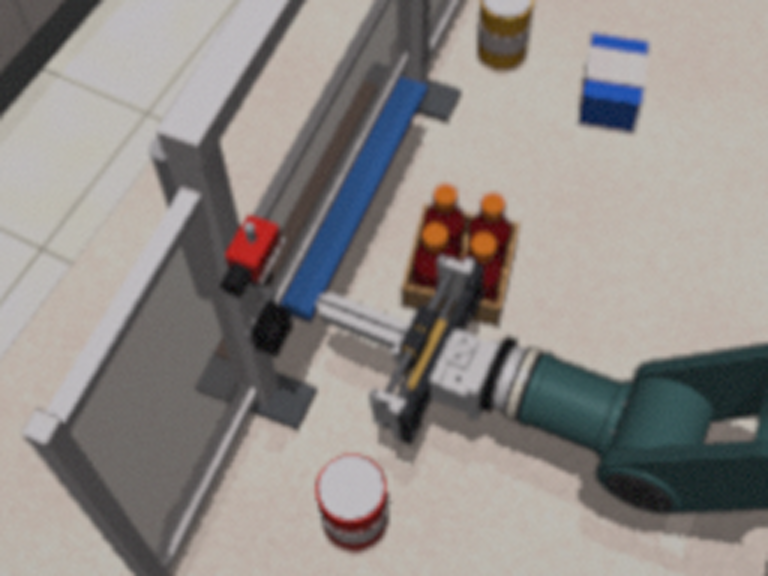

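Fingertips at about (325,300) appear just short of the lip edge and not under it, so I check the geometry by reprojecting.

Run:
```python
from fit import *
q,C,o=pose(); tip=q+C.apply([0,0,.017]); print("tip",tip, ((proj("side",[tip,q])-120)*3).round())
p=(.6954,-.0553,.0806); print(((proj("side",world(np.array([[-.04,.16,.093],[-.04,.16,.105],[-.04,0.1,.105],[-.01,.16,.105]]),*p))-120)*3).round())
print(world(np.array([[-.04,.16,.093]]),*p))
for n in("side","top"):
    im=robot.snapshot(n); cv2.imwrite(f"pics/raw_{n}1.png",im[:,:,::-1])
    m=mask(im,blue); big(m,(238,185) if n=="side" else (274,175))
im=robot.snapshot("top")[140:236,200:328,::-1]; cv2.imwrite("pics/top3.png",cv2.resize(im,(768,576),interpolation=cv2.INTER_CUBIC))
```

```text
tip [0.66964188 0.08925759 0.11894165] [[285. 290.]
 [300. 296.]]
[[305. 322.]
 [304. 317.]
 [329. 268.]
 [277. 307.]]
[[0.64264782 0.10096006 0.093     ]]
blob [214 146  48  80 890] [237.4 186. ]
blob [ 225  166   98   19 1029] [273.5 174.9]
```

View pics/top3.png

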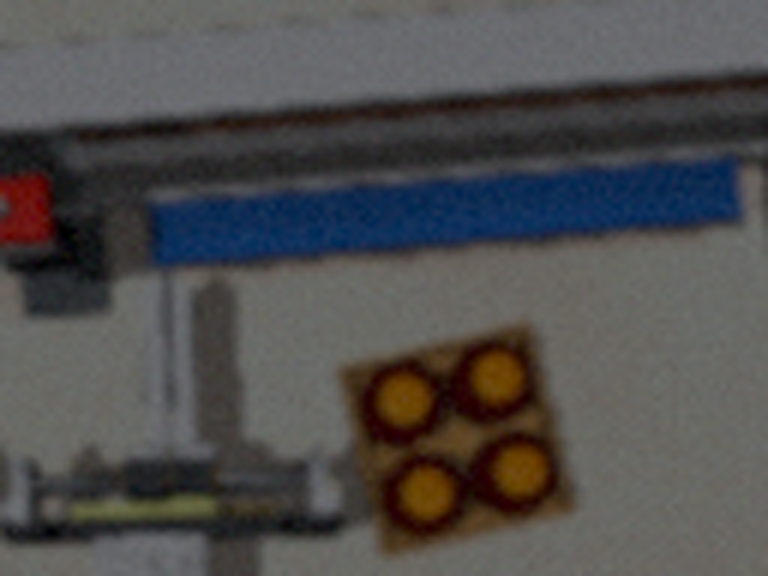

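Run:
```python
from h import *
print("side2 tip pred",(proj("side",[[.5786,.0888,.081],[.5616,.0883,.0818]])-120)*3, "seen ~405,362")
for z in(.09,.1,.119,.127): print(z,at_z("top",(228.3,184.2),z).round(4),at_z("side",(120+322/3,120+298/3),z).round(4))
q,C,o=pose(); print((proj("top",[q+C.apply([0,0,.017]),q,q-C.apply([0,0,.08])])-[200,140])*6)
```

```text
side2 tip pred [[367.36290265 343.77189602]
 [382.59506426 349.93711037]] seen ~405,362
0.09 [0.6412 0.0864 0.09  ] [0.6417 0.0678 0.09  ]
0.1 [0.6403 0.0858 0.1   ] [0.6386 0.0722 0.1   ]
0.119 [0.6385 0.0847 0.119 ] [0.6325 0.0805 0.119 ]
0.127 [0.6378 0.0843 0.127 ] [0.63  0.084 0.127]
[[161.53326868 207.24786123]
 [162.27913538 238.82784238]
 [165.90848757 388.84366325]]
```

Run:
```python
from h import *
c,d=ray("side",(120+405/3,120+362/3)); print("side2 at y=.0888",c+d*(.0888-c[1])/d[1],"tcp",.5616,.0818)
c,d=ray("side",(403/1.5,285/1.5)); print("side1 at y=.0166",c+d*(.017-c[1])/d[1],"tcp .5504 .2508")
# start pose, tool down: where TCP, tip, palm should be
print((proj("side",[[.1407,-.531,.187],[.1407,-.531,.17],[.1407,-.531,.267]])*1.5).round(),(proj("top",[[.1407,-.531,.187],[.1407,-.531,.267]])*1.5).round())
print(robot.find_in("can_red","side")[:1])
im=cv2.imread("pics/raw_side0.png"); cv2.imwrite("pics/c0.png",cv2.resize(im[50:140,420:512],None,fx=6,fy=6,interpolation=cv2.INTER_CUBIC))
print(((proj("side",[[.1407,-.531,.187],[.1407,-.531,.17],[.1407,-.531,.267]])-[420,50])*6).round())
```

```text
side2 at y=.0888 [0.53622259 0.0888     0.07887511] tcp 0.5616 0.0818
side1 at y=.0166 [0.53127098 0.017      0.26354928] tcp .5504 .2508
[[665. 186.]
 [662. 191.]
 [680. 160.]] [[642. 515.]
 [657. 525.]]
[{'extent': [239.1, 286.4, 22.8, 32.5], 'conf': 0.67}]
[[140. 443.]
 [128. 463.]
 [200. 341.]]
```

View pics/c0.png

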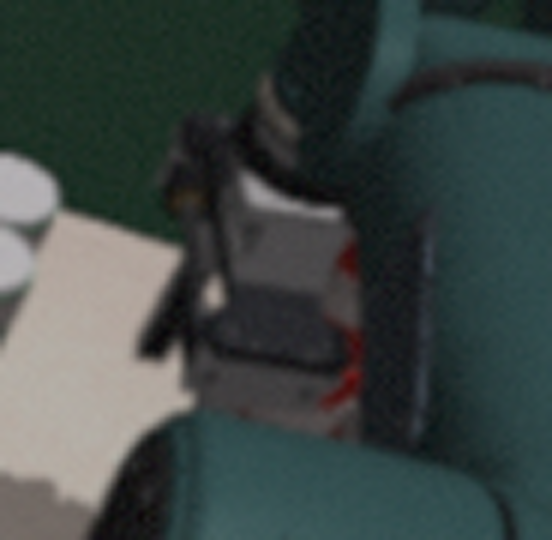

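Both pictures put the real fingertips about 20–25 mm behind the reported TCP instead of 17 mm ahead. That means they are still just in front of the lip (tip x≈0.63, lip edge 0.644), which agrees with zero force. I go down and 45 mm further in, guided by the pictures.

Call:
servo_tool([
  [-0.2,0,0,0,0,0,0],
  [-0.39,0,0,0,0,0,0],
  [-0.39,0,0,0,0,0,0],
  [-0.39,0,0,0,0,0,0],
  [-0.39,0,0.1,0,0,0,0],
  [-0.39,0,0.2,0,0,0,0],
  [-0.39,0,0.3,0,0,0,0],
  [-0.39,0,0.4,0,0,0,0],
  [-0.39,0,0.4,0,0,0,0],
])

```text
time: 8.68
tool_pos: [0.6926, 0.0899, 0.0795]
ee_rot: [-3.074, -1.514, -0.037]
wrist_force: [-0.2, 0.2, -0.3]
width: 0.0003
finger_force: 0.1
```

Call:
servo_tool([
  [0.02,0,0,0,0,0,0],
  [0.04,0,0,0,0,0,0],
  [0.06,0,0,0,0,0,0],
  [0.08,0,0,0,0,0,0],
  [0.1,0,0,0,0,0,0],
  [0.12,0,0,0,0,0,0],
  [0.14,0,0,0,0,0,0],
  [0.16,0,0,0,0,0,0],
])

```text
time: 9.35
tool_pos: [0.69, 0.0899, 0.0927]
ee_rot: [-3.082, -1.508, -0.03]
wrist_force: [-4.4, -2.0, -4.7]
width: 0.0006
finger_force: 2.7
```

Call:
servo_tool([
  [0.02,0,0,0,0,0,0],
  [0.04,0,0,0,0,0,0],
  [0.06,0,0,0,0,0,0],
  [0.08,0,0,0,0,0,0],
  [0.1,0,0,0,0,0,0],
  [0.12,0,0,0,0,0,0],
  [0.14,0,0,0,0,0,0],
  [0.16,0,0,0,0,0,0],
])

```text
time: 10.02
tool_pos: [0.692, 0.0901, 0.1099]
ee_rot: [-3.081, -1.511, -0.03]
wrist_force: [-5.2, 0.5, -5.0]
width: 0.0006
finger_force: 2.7
```

```bash
cat > d.py <<'E'
from fit import *
import sys
# lip height from pictures, screen pose fixed (nominal fit), sash z only
I={n:robot.snapshot(n) for n in("side","top")}
p=(.6954,-.0553,.0806)
m=mask(I["side"],blue); B=big(m,(235,180))
zs=np.arange(.085,.2,.001); s=[iou("side",world(box(-.04,-.009,-.16,.16,z,z+.012),*p),B) for z in zs]
print("lip z",zs[int(np.argmax(s))],max(s), robot.get_obs()["tool_pos"])
E
python3 d.py
```

```text
blob [213 140  49  82 931] [236.9 180.9]
lip z 0.12300000000000004 0.9176587301587301 [0.69231124 0.09005303 0.11079411]
```

Call:
servo_tool([
  [0.02,0,0,0,0,0,0],
  [0.04,0,0,0,0,0,0],
  [0.06,0,0,0,0,0,0],
  [0.08,0,0,0,0,0,0],
  [0.1,0,0,0,0,0,0],
  [0.12,0,0,0,0,0,0],
  [0.14,0,0,0,0,0,0],
  [0.16,0,0,0,0,0,0],
  [0.18,0,0,0,0,0,0],
  [0.2,0,0,0,0,0,0],
  [0.22,0,0,0,0,0,0],
  [0.22,0,0,0,0,0,0],
])

```text
time: 11.12
tool_pos: [0.6936, 0.0898, 0.1328]
ee_rot: [-3.075, -1.512, -0.036]
wrist_force: [-2.7, -0.6, -4.4]
width: 0.0002
finger_force: 2.4
```

```bash
cat >> d.py <<'E'
cv2.imwrite("pics/crop_now.png",cv2.resize(I["side"][180:250,170:260,::-1],None,fx=8,fy=8,interpolation=cv2.INTER_CUBIC))
print(pose()[1].as_matrix().round(3).tolist())
E
python3 d.py
```

```text
blob [212 136  50  82 962] [236.6 176.7]
lip z 0.14700000000000008 0.9253152279340446 [0.6937018  0.08981933 0.13276215]
[[0.058, 0.03, 0.998], [-0.002, -1.0, 0.03], [0.998, -0.004, -0.058]]
```

View pics/crop_now.png

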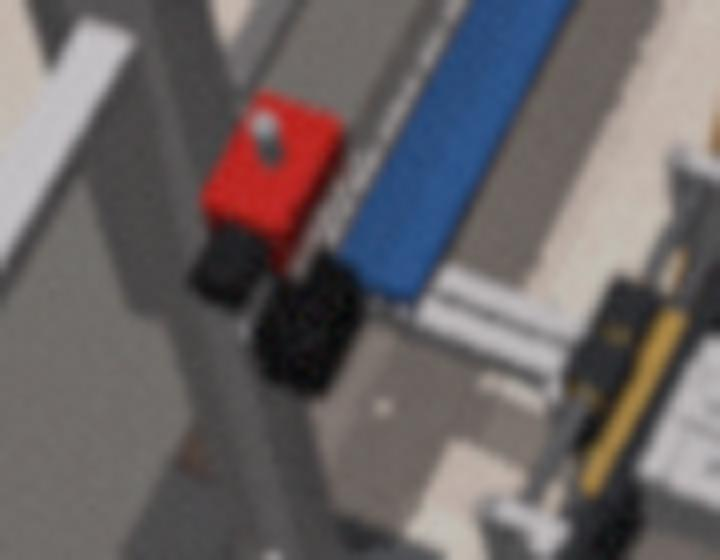

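The crop shows the shoe, about (305,325), just right of and below the buffer at (230,265), with the finger under the lip at (430,300). I estimate the gap by projection.

Run:
```python
from fit import *
p=(.6954,-.0553,.0806)
pr=lambda P:((proj("side",world(np.array(P),*p))-[170,180])*8).round()
b=pr(box(-.044,-.020,.195,.231,.207,.247)); print("shoe hull",b.min(0),b.max(0),"obs 252,250-362,395"); print(b.tolist())
for dx in(-.03,-.027):
  for y in(.213,):
    b=pr(box(dx-.015,dx+.015,y-.022,y+.022,.296,.326)); print("block",dx,y,b.min(0),b.max(0),"obs 202,90-347,278")
    for d in(.012,.024,.036):
        b=pr(box(dx-.011,dx+.011,y-.011,y+.011,.296-d,.296)); print("buf",d,b.min(0),b.max(0),"obs 192,222-268,308")
```

```text
shoe hull [228. 234.] [354. 404.] obs 252,250-362,395
[[354.0, 316.0], [343.0, 258.0], [308.0, 404.0], [295.0, 349.0], [291.0, 292.0], [277.0, 234.0], [243.0, 380.0], [228.0, 324.0]]
block -0.03 0.213 [173.  91.] [336. 286.] obs 202,90-347,278
buf 0.012 [215. 174.] [314. 272.] obs 192,222-268,308
buf 0.024 [215. 174.] [318. 291.] obs 192,222-268,308
buf 0.036 [215. 174.] [321. 309.] obs 192,222-268,308
block -0.027 0.213 [165.  88.] [328. 283.] obs 202,90-347,278
buf 0.012 [206. 171.] [305. 269.] obs 192,222-268,308
buf 0.024 [206. 171.] [309. 287.] obs 192,222-268,308
buf 0.036 [206. 171.] [313. 305.] obs 192,222-268,308
```

Call:
servo_tool([
  [0.01,0,0,0,0,0,0],
  [0.02,0,0,0,0,0,0],
  [0.03,0,0,0,0,0,0],
  [0.04,0,0,0,0,0,0],
  [0.05,0,0,0,0,0,0],
])

```text
time: 11.63
tool_pos: [0.6937, 0.0898, 0.1367]
ee_rot: [-3.078, -1.511, -0.034]
wrist_force: [-2.9, 0.2, -5.6]
width: 0.0002
finger_force: 2.7
```

Call:
servo_tool([
  [0.005,0,0,0,0,0,0],
  [0.01,0,0,0,0,0,0],
  [0.015,0,0,0,0,0,0],
  [0.015,0,0,0,0,0,0],
])

```text
time: 11.97
tool_pos: [0.6937, 0.0899, 0.1382]
ee_rot: [-3.078, -1.511, -0.033]
wrist_force: [-3.4, -0.8, -4.0]
width: 0.0003
finger_force: 2.5
```

Call:
servo_tool([
  [0.005,0,0,0,0,0,0],
  [0.01,0,0,0,0,0,0],
  [0.015,0,0,0,0,0,0],
  [0.015,0,0,0,0,0,0],
])

```text
time: 12.3
tool_pos: [0.6937, 0.0898, 0.1397]
ee_rot: [-3.078, -1.511, -0.034]
wrist_force: [-2.7, 0.8, -6.3]
width: 0.0006
finger_force: 2.6
```

Call:
servo_tool([
  [0.005,0,0,0,0,0,0],
  [0.01,0,0,0,0,0,0],
  [0.01,0,0,0,0,0,0],
])

```text
time: 12.55
tool_pos: [0.6938, 0.0899, 0.1406]
ee_rot: [-3.079, -1.511, -0.032]
wrist_force: [-3.9, -0.1, -4.4]
width: 0.0006
finger_force: 2.6
```

Call:
servo_tool([
  [0.005,0,0,0,0,0,0],
  [0.01,0,0,0,0,0,0],
  [0.015,0,0,0,0,0,0],
  [0.015,0,0,0,0,0,0],
])

```text
time: 12.88
tool_pos: [0.694, 0.0899, 0.1423]
ee_rot: [-3.079, -1.511, -0.032]
wrist_force: [-4.2, -1.1, -5.4]
width: -0.0001
finger_force: 2.7
```

Call:
servo_tool([
  [0.005,0,0,0,0,0,0],
  [0.01,0,0,0,0,0,0],
  [0.015,0,0,0,0,0,0],
  [0.015,0,0,0,0,0,0],
])

```text
time: 13.22
tool_pos: [0.6941, 0.0899, 0.1439]
ee_rot: [-3.079, -1.511, -0.032]
wrist_force: [-4.9, -0.6, -4.4]
width: 0.0003
finger_force: 2.7
```

Call:
servo_tool([
  [0.005,0,0,0,0,0,0],
  [0.01,0,-0.002,0,0,0,0],
  [0.015,0,-0.004,0,0,0,0],
  [0.015,0,-0.004,0,0,0,0],
])

```text
time: 13.55
tool_pos: [0.694, 0.0899, 0.1459]
ee_rot: [-3.078, -1.512, -0.033]
wrist_force: [-2.4, -0.8, -4.5]
width: 0.0001
finger_force: 2.4
```

Call:
servo_tool([
  [0.005,0,0,0,0,0,0],
  [0.01,0,-0.001,0,0,0,0],
  [0.015,0,-0.001,0,0,0,0],
  [0.015,0,-0.001,0,0,0,0],
])

```text
time: 13.88
tool_pos: [0.694, 0.0899, 0.1473]
ee_rot: [-3.078, -1.512, -0.033]
wrist_force: [0.5, 0.1, -4.3]
width: 0.0008
finger_force: 2.4
```

Call:
servo_tool([
  [0.005,0,0,0,0,0,0],
  [0.01,0,-0.001,0,0,0,0],
  [0.015,0,-0.001,0,0,0,0],
  [0.015,0,-0.001,0,0,0,0],
])

```text
time: 14.22
tool_pos: [0.694, 0.0899, 0.1488]
ee_rot: [-3.078, -1.512, -0.033]
wrist_force: [1.2, 0.2, -4.7]
width: 0.0003
finger_force: 2.4
```

Call:
servo_tool([
  [0.005,0,0,0,0,0,0],
  [0.01,0,-0.001,0,0,0,0],
  [0.015,0,-0.001,0,0,0,0],
  [0.015,0,-0.001,0,0,0,0],
])

```text
time: 14.55
tool_pos: [0.6939, 0.0899, 0.1502]
ee_rot: [-3.078, -1.512, -0.033]
wrist_force: [2.0, 0.6, -5.2]
width: 0.0007
finger_force: 2.4
```

Call:
servo_tool([
  [0.005,0,0,0,0,0,0],
  [0.01,0,-0.001,0,0,0,0],
  [0.015,0,-0.001,0,0,0,0],
  [0.015,0,-0.001,0,0,0,0],
])

```text
time: 14.88
tool_pos: [0.6938, 0.0898, 0.1515]
ee_rot: [-3.077, -1.511, -0.034]
wrist_force: [2.9, -0.2, -5.3]
width: 0.0005
finger_force: 2.3
```

```bash
python3 d.py
python3 - <<'E'
from h import *
for i in range(4):
    robot.snapshot("top"); o=robot.get_obs(); print(o["wrist_force"].round(2),o["tool_pos"].round(4))
E
```

```text
blob [212 132  50  82 978] [236.4 172.9]
lip z 0.1640000000000001 0.9149087461483764 [0.69377115 0.08985677 0.15149864]
[[0.059, 0.03, 0.998], [-0.002, -1.0, 0.03], [0.998, -0.004, -0.059]]
[ 2.67  0.71 -4.14] [0.6938 0.0898 0.1515]
[ 3.02  0.84 -4.29] [0.6938 0.0899 0.1515]
[ 4.01  0.2  -4.39] [0.6938 0.0898 0.1515]
[ 3.32  0.38 -4.44] [0.6938 0.0899 0.1515]
```

Call:
servo_tool([
  [0.005,0,0,0,0,0,0],
  [0.01,0,0,0,0,0,0],
  [0.015,0,0,0,0,0,0],
  [0.015,0,0,0,0,0,0],
])

```text
time: 15.52
tool_pos: [0.6937, 0.0898, 0.1526]
ee_rot: [-3.079, -1.511, -0.032]
wrist_force: [3.0, 0.9, -5.5]
width: 0.0005
finger_force: 2.4
```

Call:
servo_tool([
  [0.005,0,0,0,0,0,0],
  [0.01,0,0,0,0,0,0],
  [0.01,0,0,0,0,0,0],
])

```text
time: 15.77
tool_pos: [0.6937, 0.0898, 0.1536]
ee_rot: [-3.079, -1.511, -0.033]
wrist_force: [2.6, -0.1, -4.9]
width: 0.0004
finger_force: 2.4
```

Call:
servo_tool([
  [0.005,0,0,0,0,0,0],
  [0.01,0,0,0,0,0,0],
  [0.015,0,0,0,0,0,0],
  [0.015,0,0,0,0,0,0],
])

```text
time: 16.1
tool_pos: [0.6938, 0.0898, 0.1551]
ee_rot: [-3.078, -1.511, -0.033]
wrist_force: [0.9, 0.9, -5.4]
width: 0.0003
finger_force: 2.5
```

Call:
servo_tool([
  [0.005,0,0,0,0,0,0],
  [0.01,0,0,0,0,0,0],
  [0.015,0,0,0,0,0,0],
  [0.015,0,0,0,0,0,0],
])

```text
time: 16.43
tool_pos: [0.6938, 0.0899, 0.1565]
ee_rot: [-3.079, -1.51, -0.032]
wrist_force: [-1.2, 0.2, -5.1]
width: 0.0002
finger_force: 2.5
```

Call:
servo_tool([
  [0.005,0,0,0,0,0,0],
  [0.01,0,0,0,0,0,0],
  [0.015,0,0,0,0,0,0],
  [0.015,0,0,0,0,0,0],
])

```text
time: 16.77
tool_pos: [0.6938, 0.0899, 0.1579]
ee_rot: [-3.079, -1.51, -0.032]
wrist_force: [-3.8, 0.3, -5.1]
width: 0.0002
finger_force: 2.6
```

Run:
```python
from h import *
s=robot.snapshot("side")[185:240,180:240,::-1]; cv2.imwrite("pics/last.png",cv2.resize(s,None,fx=10,fy=10,interpolation=cv2.INTER_CUBIC))
```

```text
(no output)
```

View pics/last.png

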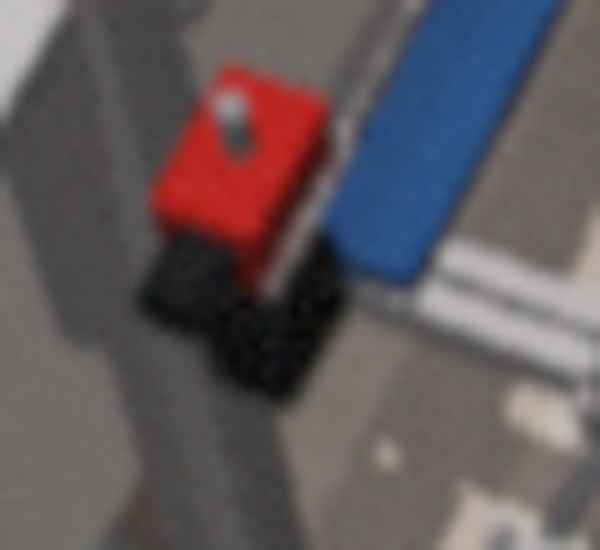

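Run:
```python
from fit import *
p=(.6954,-.0553,.0806); Rz=Rn.from_euler("z",p[2])
def inscreen(uv,xp):
    c,d=ray("side",uv); c=Rz.inv().apply(c-[p[0],p[1],0]); d=Rz.inv().apply(d); return (c+d*(xp-c[0])/d[0]).round(4)
g=lambda x,y:(180+x/10-.5,185+y/10-.5)
for nm,px,xp in(("top near L",(250,240),-.045),("top near R",(327,110),-.045),("bot near L",(258,293),-.045),("top far L",(155,205),-.015),("top far R",(230,70),-.015),("shoe bot near L",(285,402),-.044),("shoe bot near R",(345,290),-.044)): print(nm,inscreen(g(*px),xp))
c=lambda P:((proj("side",world(np.array(P),*p))-[180,185]+.5)*10).round().tolist()
for zt in(.33,.32,.31,.30): print(zt,"top face",c([[-.045,.235,zt],[-.045,.191,zt],[-.015,.235,zt],[-.015,.191,zt]]))
```

```text
top near L [-0.045   0.2275  0.3201]
top near R [-0.045   0.1854  0.3167]
bot near L [-0.045   0.2292  0.2965]
top far L [-0.015   0.2224  0.3093]
top far R [-0.015   0.1807  0.3105]
shoe bot near L [-0.044   0.2273  0.2341]
shoe bot near R [-0.044   0.1911  0.2338]
0.33 top face [[231.0, 244.0], [312.0, 99.0], [119.0, 203.0], [202.0, 60.0]]
0.32 top face [[236.0, 265.0], [316.0, 121.0], [125.0, 224.0], [207.0, 82.0]]
0.31 top face [[241.0, 285.0], [320.0, 142.0], [131.0, 245.0], [212.0, 103.0]]
0.3 top face [[246.0, 305.0], [324.0, 163.0], [137.0, 265.0], [217.0, 124.0]]
```

The last picture shows the shoe directly under the red block: block underside z≈0.292, shoe top ≈0.272. Less than about 10 mm remains to the buffer, so I continue in small steps.

Call:
servo_tool([
  [0.005,0,0,0,0,0,0],
  [0.01,0,-0.003,0,0,0,0],
  [0.015,0,-0.003,0,0,0,0],
  [0.015,0,-0.003,0,0,0,0],
])

```text
time: 17.15
tool_pos: [0.6938, 0.0898, 0.1588]
ee_rot: [-3.081, -1.509, -0.03]
wrist_force: [0.1, 0.2, -7.4]
width: 0.0004
finger_force: 3.8
```

Call:
servo_tool([
  [0.003,0,0,0,0,0,0],
  [0.006,0,0,0,0,0,0],
  [0.006,0,0,0,0,0,0],
])

```text
time: 17.4
tool_pos: [0.6937, 0.0898, 0.159]
ee_rot: [-3.082, -1.508, -0.029]
wrist_force: [2.0, 0.6, -10.0]
width: 0.0006
finger_force: 4.8
```

Call:
servo_tool([
  [0.004,0,0,0,0,0,0],
  [0.008,0,0.001,0,0,0,0],
  [0.012,0,0.001,0,0,0,0],
  [0.012,0,0.001,0,0,0,0],
  [0.012,0,0.001,0,0,0,0],
])

```text
time: 17.82
tool_pos: [0.6937, 0.0898, 0.1595]
ee_rot: [-3.084, -1.507, -0.027]
wrist_force: [5.4, 1.7, -14.4]
width: 0.0004
finger_force: 7.1
```

Call:
servo_tool([
  [0.003,0,0.001,0,0,0,0],
  [0.003,0,0.001,0,0,0,0],
  [0.003,0,0.001,0,0,0,0],
  [0.003,0,0.001,0,0,0,0],
  [0.003,0,0.001,0,0,0,0],
])

```text
time: 18.23
tool_pos: [0.6937, 0.0898, 0.1599]
ee_rot: [-3.083, -1.507, -0.028]
wrist_force: [3.2, 1.5, -18.3]
width: 0.0005
finger_force: 8.8
```

Held at roughly 10–13 N on the buffer. Next I lower the finger off the lip and retreat.

Call:
servo_tool([
  [-0.03,0,0,0,0,0,0],
  [-0.08,0,0,0,0,0,0],
  [-0.15,0,0,0,0,0,0],
  [-0.25,0,0,0,0,0,0],
  [-0.25,0,0,0,0,0,0],
  [-0.25,0,-0.4,0,0,0,0],
  [-0.25,0,-0.8,0,0,0,0],
  [-0.25,0,-1,0,0,0,0],
  [-0.25,0,-1,0,0,0,0],
  [-0.25,0,-1,0,0,0,0],
])

```text
time: 19.07
tool_pos: [0.5942, 0.0869, 0.1483]
ee_rot: [-3.057, -1.521, -0.054]
wrist_force: [0.9, -0.4, 1.1]
width: 0.0007
finger_force: 0.0
```

```bash
python3 d.py
python3 - <<'E'
from h import *
o=robot.get_obs();print(o["joint_positions"].round(3),o["tool_pos"].round(4))
I={n:robot.snapshot(n) for n in("side","top")}
for n in I:
    cv2.imwrite(f"pics/raw_{n}5.png",I[n][:,:,::-1])
    for t in("tray","can_red"): print(n,t,[(np.round(d["extent"],1).tolist(),d["conf"]) for d in robot.find_in(t,n)[:1]])
E
```

```text
blob [212 130  50  84 987] [236.3 171.4]
lip z 0.1730000000000001 0.9164711403097138 [0.5953892  0.08684731 0.14755755]
[[0.051, 0.03, 0.998], [-0.003, -1.0, 0.03], [0.999, -0.004, -0.051]]
[ 0.083 -0.079  2.468  3.218  0.769 -1.619] [0.5954 0.0868 0.1476]
side tray [([272.4, 203.4, 38.7, 42.9], 0.73)]
side can_red [([237.9, 286.4, 24.3, 35.1], 0.84)]
top tray [([277.4, 214.5, 45.0, 37.4], 0.56)]
top can_red [([184.8, 222.2, 21.4, 18.2], 0.62)]
```

Run:
```python
from h import *
for t in((.5,.04,.2),(.44,-.03,.2)): print(to(t,fwd(.8,.08)))
```

```text
([0.513, 0.437, -0.983], [0.029, -0.472, -0.016])
([0.478, 1.119, -1.603], [0.029, -0.472, -0.016])
```

Call:
servo_tool([
  [0.2,0,-0.5,0,0,0,60],
  [0.5,0.2,-1,0.03,-0.2,-0.02,60],
  [0.5,0.4,-1,0.03,-0.47,-0.02,60],
  [0.5,0.4,-1,0.03,-0.47,-0.02,60],
  [0.5,0.4,-1,0.03,-0.47,-0.02,60],
  [0.5,0.4,-1,0.03,-0.47,-0.02,60],
  [0.5,0.4,-1,0.03,-0.47,-0.02,60],
  [0.5,0.4,-1,0.03,-0.47,-0.02,60],
  [0.5,0.4,-1,0.03,-0.47,-0.02,60],
])

```text
time: 20.22
tool_pos: [0.5318, 0.1323, 0.2107]
ee_rot: [-2.703, -1.398, -0.163]
wrist_force: [-0.2, 1.2, 0.5]
width: 0.057
finger_force: 0.0
```

Run:
```python
from h import *
q,C,o=pose(); print(q,C.as_matrix().round(3).tolist(),o["joint_positions"].round(3))
for t in((.43,-.03,.15),(.42,-.077,.09)): print(to(t,fwd(.8,.08)))
```

```text
[0.53182671 0.13227862 0.21067038] [[0.17, 0.266, 0.949], [-0.028, -0.961, 0.275], [0.985, -0.073, -0.156]] [-0.143 -0.657  2.519  1.831  0.435 -0.282]
([-0.726, 1.333, -1.317], [-0.131, -0.403, 0.015])
([-1.32, 1.802, -1.448], [-0.131, -0.403, 0.015])
```

Run:
```python
from h import *
print(to((.47,.06,.22),fwd(.8,.08)))
```

```text
([0.007, 0.523, -0.8], [-0.131, -0.403, 0.015])
```

Call:
servo_tool([
  [0.0,0.6,-0.7,-0.13,-0.4,0.01,60],
  [0.0,0.6,-0.7,-0.13,-0.4,0.01,60],
  [0.0,0.6,-0.7,-0.13,-0.4,0.01,60],
  [0.0,0.6,-0.7,-0.13,-0.4,0.01,60],
  [0.0,0.6,-0.7,-0.13,-0.4,0.01,60],
  [0.0,0.6,-0.7,-0.13,-0.4,0.01,60],
  [0.0,0.6,-0.7,-0.13,-0.4,0.01,60],
  [0.0,0.6,-0.7,-0.13,-0.4,0.01,60],
  [0.0,0.6,-0.7,-0.13,-0.4,0.01,60],
  [0.0,0.6,-0.7,-0.13,-0.4,0.01,60],
])

```text
time: 21.05
tool_pos: [0.4825, 0.0552, 0.2213]
ee_rot: [3.131, -0.78, 0.089]
wrist_force: [-0.1, 0.3, 0.9]
width: 0.0601
finger_force: 0.0
```

Run:
```python
from h import *
q,C,o=pose(); print(q,C.as_matrix().round(3).tolist(),o["joint_positions"].round(3))
for t in((.43,-.03,.15),(.42,-.077,.09)): print(to(t,fwd(.8,.08)))
```

```text
[0.48246114 0.05520076 0.22130606] [[0.708, 0.082, 0.702], [0.063, -0.997, 0.052], [0.704, 0.008, -0.711]] [-0.093 -0.703  2.098  0.142  0.978  1.361]
([-0.927, 0.801, 0.094], [0.003, -0.006, 0.004])
([-1.45, 1.257, 0.426], [0.003, -0.006, 0.004])
```

Call:
servo_tool([
  [-0.93,0.8,0.09,0,0,0,60],
  [-0.93,0.8,0.09,0,0,0,60],
  [-0.93,0.8,0.09,0,0,0,60],
  [-0.93,0.8,0.09,0,0,0,60],
  [-0.93,0.8,0.09,0,0,0,60],
])

```text
time: 21.47
tool_pos: [0.4491, -0.0392, 0.1393]
ee_rot: [-3.136, -0.761, 0.077]
wrist_force: [0.0, 0.3, -0.4]
width: 0.0599
finger_force: 0.0
```

Call:
servo_tool([
  [-0.4,0.46,0.15,0,0,0,60],
  [-0.4,0.46,0.15,0,0,0,60],
  [-0.4,0.46,0.15,0,0,0,60],
  [-0.4,0.46,0.15,0,0,0,60],
])

```text
time: 21.8
tool_pos: [0.4366, -0.0837, 0.104]
ee_rot: [-3.138, -0.765, 0.085]
wrist_force: [0.2, -0.4, -0.3]
width: 0.0602
finger_force: 0.0
```

Run:
```python
from h import *
q,C,o=pose(); print(q,C.as_matrix().round(3).tolist(),o["joint_positions"].round(3),o["wrist_force"])
for t in((.42,-.077,.06),(.42,-.077,.04)): print(to(t,fwd(.8,.08)))
I=robot.snapshot("side"); A=cv2.imread("pics/raw_side0.png")[:,:,::-1]
# pixels: predicted tip positions for offsets along tool z
for s in(.017,0,-.022): print(s,[proj("side",q+C.apply([0,y,s])).round(1).tolist() for y in(-.036,.036)])
d=np.abs(I.astype(int)-A).sum(2)>90
d=cv2.morphologyEx(d.astype(np.uint8),cv2.MORPH_OPEN,np.ones((2,2),np.uint8))
ys,xs=np.nonzero(d[150:300,270:400]); 
for r in range(170,260,4):
    x=np.nonzero(d[r,270:420])[0]; print(r,(x.min()+270) if len(x) else None,end="; ")
```

```text
[ 0.43657967 -0.08365505  0.10401564] [[0.719, 0.087, 0.69], [0.061, -0.996, 0.063], [0.693, -0.003, -0.721]] [-0.802 -0.705  2.324  0.657  1.083  0.498] [ 0.23552334 -0.38245888 -0.34449629]
([-0.42, -0.08, 0.207], [-0.005, 0.004, 0.002])
([-0.559, -0.079, 0.351], [-0.005, 0.004, 0.002])
0.017 [[[301.3, 215.1]], [[308.3, 196.6]]]
0 [[[305.4, 214.4]], [[312.3, 195.8]]]
-0.022 [[[310.8, 213.5]], [[317.7, 194.6]]]
170 348; 174 341; 178 341; 182 338; 186 339; 190 330; 194 317; 198 318; 202 331; 206 329; 210 312; 214 312; 218 327; 222 326; 226 306; 230 317; 234 321; 238 317; 242 324; 246 332; 250 358; 254 359; 258 359;
```

The tips' pixels, (317,196) and (312,212), confirm the tip is 22 mm behind the reported TCP in this pose too. Descending behind the tray.

Call:
servo_tool([
  [-0.4,-0.08,0.42,0,0,0,60],
  [-0.4,-0.08,0.42,0,0,0,60],
  [-0.4,-0.08,0.42,0,0,0,60],
  [-0.4,-0.08,0.42,0,0,0,60],
])

```text
time: 22.18
tool_pos: [0.4367, -0.0746, 0.0469]
ee_rot: [-3.14, -0.767, 0.09]
wrist_force: [0.0, 0.2, 0.5]
width: 0.0599
finger_force: 0.0
```

Run:
```python
from h import *
q,C,o=pose(); print(q,C.as_matrix().round(3).tolist(),o["joint_positions"].round(3),o["wrist_force"])
for t in((.44,-.076,.012),): print(to(t,fwd(.8,.081)))
```

```text
[ 0.43667654 -0.07455841  0.04689658] [[0.717, 0.091, 0.691], [0.065, -0.996, 0.064], [0.694, -0.001, -0.72]] [-0.772 -0.648  2.419  0.708  0.947  0.407] [0.04210847 0.20215588 0.53731448]
([-0.219, 0.018, 0.273], [-0.005, 0.003, 0.004])
```

Call:
servo_tool([
  [-0.07,0.01,0.09,0,0,0,60],
  [-0.14,0.01,0.18,0,0,0,60],
  [-0.22,0.02,0.27,0,0,0,60],
  [-0.22,0.02,0.27,0,0,0,60],
  [-0.22,0.02,0.27,0,0,0,60],
])

```text
time: 22.6
tool_pos: [0.4403, -0.0781, 0.0135]
ee_rot: [3.141, -0.768, 0.089]
wrist_force: [0.1, 0.2, 0.8]
width: 0.0602
finger_force: 0.0
```

```bash
cat > e.py <<'E'
from h import *
q,C,o=pose(); print(o["time"],q.round(4),o["ee_rot"].round(3),o["joint_positions"].round(2),o["wrist_force"].round(1),"tip",(q-.022*C.as_matrix()[:,2]).round(4))
f=np.array([np.cos(.081),np.sin(.081),0]); print("screen-x unit in tool",C.inv().apply(f).round(3))
E
python3 e.py
```

```text
22.6 [ 0.4403 -0.0781  0.0135] [ 3.141 -0.768  0.089] [-0.77 -0.56  2.45  0.77  0.85  0.3 ] [0.1 0.2 0.8] tip [ 0.4251 -0.0794  0.0294]
screen-x unit in tool [0.719 0.008 0.695]
```

Call:
servo_tool([
  [0.04,0,0.04,0,0,0,60],
  [0.08,0,0.08,0,0,0,60],
  [0.12,0,0.12,0,0,0,60],
  [0.16,0,0.15,0,0,0,60],
  [0.2,0,0.19,0,0,0,60],
  [0.24,0,0.23,0,0,0,60],
  [0.28,0,0.27,0,0,0,60],
  [0.31,0,0.3,0,0,0,60],
  [0.33,0,0.32,0,0,0,60],
  [0.35,0,0.34,0,0,0,60],
  [0.37,0,0.36,0,0,0,60],
  [0.39,0,0.38,0,0,0,60],
])

```text
time: 23.6
tool_pos: [0.4935, -0.0729, 0.0109]
ee_rot: [-3.14, -0.766, 0.087]
wrist_force: [-0.1, -0.8, 1.0]
width: 0.0601
finger_force: 0.0
```

```bash
python3 e.py
```

```text
23.6 [ 0.4935 -0.0729  0.0109] [-3.14  -0.766  0.087] [-0.6  -0.38  2.36  0.78  0.68  0.38] [-0.1 -0.8  1. ] tip [ 0.4783 -0.0742  0.0268]
screen-x unit in tool [0.721 0.007 0.693]
```

Call:
servo_tool([
  [0.02,0,0.02,0,0,0,60],
  [0.04,0,0.035,0,0,0,60],
  [0.06,0,0.055,0,0,0,60],
  [0.08,0,0.075,0,0,0,60],
  [0.1,0,0.09,0,0,0,60],
  [0.12,0,0.11,0,0,0,60],
  [0.14,0,0.13,0,0,0,60],
  [0.16,0,0.15,0,0,0,60],
  [0.18,0,0.17,0,0,0,60],
  [0.2,0,0.185,0,0,0,60],
  [0.22,0,0.205,0,0,0,60],
  [0.24,0,0.225,0,0,0,60],
])

```text
time: 24.6
tool_pos: [0.5262, -0.0701, 0.0112]
ee_rot: [-3.141, -0.766, 0.087]
wrist_force: [-3.3, -0.9, -1.2]
width: 0.06
finger_force: 1.6
```

```bash
cat > t.py <<'E'
from fit import *
# tray pose from caps in the side picture
I=robot.snapshot("side")
orange=lambda r,g,b:(r>1.35*g)&(g>1.5*b)&(r>60)
m=mask(I,orange); n,l,s,c=cv2.connectedComponentsWithStats(m)
d=robot.find_in("tray","side"); print("net",np.round(d[0]["extent"],1) if d else None)
P=[at_z("side",c[i],.118) for i in range(1,n) if s[i,4]>30 and 215<c[i][0]<305 and 150<c[i][1]<215]
P=np.array(P); print("caps",P.round(3)[:,:2].tolist(),"centre",P.mean(0).round(4))
if len(P)==4:
    o=P[np.argsort(P[:,0])]; v=o[2:].mean(0)-o[:2].mean(0); L,R=sorted(o[:2].tolist(),key=lambda a:-a[1])[:2]
    print("yaw",np.arctan2(v[1],v[0]).round(3), "near row yaw",np.arctan2(-(R[0]-L[0])*-1,(L[1]-R[1])).round(3))
E
python3 e.py; python3 t.py
```

```text
24.6 [ 0.5262 -0.0701  0.0112] [-3.141 -0.766  0.087] [-0.53 -0.28  2.3   0.78  0.61  0.42] [-3.3 -0.9 -1.2] tip [ 0.511  -0.0714  0.027 ]
screen-x unit in tool [0.721 0.007 0.693]
net None
caps [[0.6, -0.091], [0.549, -0.095], [0.595, -0.045], [0.547, -0.049]] centre [ 0.5728 -0.07    0.118 ]
yaw 0.091 near row yaw 0.056
```

Call:
servo_tool([
  [0.02,0,0.02,0,0,0,60],
  [0.04,0,0.04,0,0,0,60],
  [0.06,0,0.058,0,0,0,60],
  [0.08,0,0.077,0,0,0,60],
  [0.1,0,0.096,0,0,0,60],
  [0.12,0,0.115,0,0,0,60],
  [0.14,0,0.135,0,0,0,60],
  [0.16,0,0.154,0,0,0,60],
  [0.18,0,0.173,0,0,0,60],
  [0.2,0,0.192,0,0,0,60],
  [0.22,0,0.212,0,0,0,60],
  [0.24,0,0.231,0,0,0,60],
])

```text
time: 25.7
tool_pos: [0.5596, -0.0669, 0.0115]
ee_rot: [-3.14, -0.766, 0.088]
wrist_force: [-3.8, -1.2, -0.4]
width: 0.06
finger_force: 1.8
```

```bash
python3 e.py; python3 t.py
```

```text
25.7 [ 0.5596 -0.0669  0.0115] [-3.14  -0.766  0.088] [-0.47 -0.2   2.24  0.77  0.55  0.46] [-3.8 -1.2 -0.4] tip [ 0.5444 -0.0683  0.0273]
screen-x unit in tool [0.721 0.007 0.693]
net [258.4 199.2  47.2  46.3]
caps [[0.634, -0.089], [0.583, -0.093], [0.628, -0.041], [0.58, -0.046]] centre [ 0.606 -0.067  0.118]
yaw 0.091 near row yaw 0.064
```

Call:
servo_tool([
  [0.02,0,0.02,0,0,0,60],
  [0.04,0,0.04,0,0,0,60],
  [0.06,0,0.058,0,0,0,60],
  [0.08,0,0.077,0,0,0,60],
  [0.1,0,0.096,0,0,0,60],
  [0.12,0,0.115,0,0,0,60],
  [0.14,0,0.135,0,0,0,60],
  [0.16,0,0.154,0,0,0,60],
  [0.18,0,0.173,0,0,0,60],
  [0.2,0,0.192,0,0,0,60],
  [0.22,0,0.212,0,0,0,60],
  [0.24,0,0.231,0,0,0,60],
])

```text
time: 26.8
tool_pos: [0.5928, -0.064, 0.0115]
ee_rot: [-3.14, -0.766, 0.088]
wrist_force: [-3.6, -0.1, 0.9]
width: 0.0602
finger_force: 2.1
```

Call:
servo_tool([
  [0.02,0,0.02,0,0,0,60],
  [0.04,0,0.04,0,0,0,60],
  [0.06,0,0.058,0,0,0,60],
  [0.08,0,0.077,0,0,0,60],
  [0.1,0,0.096,0,0,0,60],
  [0.12,0,0.115,0,0,0,60],
  [0.14,0,0.135,0,0,0,60],
  [0.16,0,0.154,0,0,0,60],
  [0.18,0,0.173,0,0,0,60],
])

```text
time: 27.55
tool_pos: [0.6177, -0.0619, 0.0115]
ee_rot: [-3.14, -0.766, 0.088]
wrist_force: [-3.7, -0.2, 1.6]
width: 0.0598
finger_force: 2.1
```

```bash
python3 e.py; python3 t.py
```

```text
27.55 [ 0.6177 -0.0619  0.0115] [-3.14  -0.766  0.088] [-0.38 -0.06  2.12  0.74  0.49  0.54] [-3.7 -0.2  1.6] tip [ 0.6025 -0.0632  0.0273]
screen-x unit in tool [0.721 0.007 0.693]
net [243.2 193.1  33.6  45.8]
caps [[0.64, -0.088], [0.638, -0.04]] centre [ 0.6389 -0.0639  0.118 ]
```

Call:
servo_tool([
  [0.007,0,0.007,0,0,0,60],
  [0.014,0,0.014,0,0,0,60],
  [0.021,0,0.02,0,0,0,60],
  [0.028,0,0.027,0,0,0,60],
  [0.036,0,0.035,0,0,0,60],
  [0.043,0,0.042,0,0,0,60],
  [0.05,0,0.049,0,0,0,60],
  [0.058,0,0.056,0,0,0,60],
  [0.065,0,0.063,0,0,0,60],
])

```text
time: 28.4
tool_pos: [0.6265, -0.061, 0.0114]
ee_rot: [-3.14, -0.766, 0.088]
wrist_force: [-5.0, -1.0, 1.0]
width: 0.0601
finger_force: 2.2
```

Call:
servo_tool([
  [0.005,0,0.005,0,0,0,60],
  [0.01,0,0.01,0,0,0,60],
  [0.015,0,0.015,0,0,0,60],
  [0.015,0,0.015,0,0,0,60],
])

```text
time: 28.73
tool_pos: [0.6286, -0.0608, 0.0114]
ee_rot: [-3.141, -0.766, 0.088]
wrist_force: [-3.6, -0.1, 0.6]
width: 0.0599
finger_force: 1.8
```

Call:
servo_tool([
  [0.005,0,0.005,0,0,0,60],
  [0.01,0,0.01,0,0,0,60],
  [0.015,0,0.015,0,0,0,60],
  [0.015,0,0.015,0,0,0,60],
])

```text
time: 29.07
tool_pos: [0.6297, -0.0605, 0.0111]
ee_rot: [-3.14, -0.765, 0.088]
wrist_force: [-15.8, -0.7, 9.1]
width: 0.0598
finger_force: 7.7
```

Firm contact with the curb, about 12 N. Backing off.

Call:
servo_tool([
  [0,0,0,0,0,0,60],
  [-0.02,0,-0.02,0,0,0,60],
  [-0.05,0,-0.05,0,0,0,60],
  [-0.15,0,-0.145,0,0,0,60],
  [-0.3,0,-0.29,0,0,0,60],
  [-0.5,0,-0.48,0,0,0,60],
  [-0.7,0,-0.67,0,0,0,60],
  [-0.7,0,-0.67,0,0,0,60],
  [-0.7,0,-0.67,0,0,0,60],
])

```text
time: 29.82
tool_pos: [0.5338, -0.0699, 0.0116]
ee_rot: [-3.141, -0.768, 0.086]
wrist_force: [0.5, -0.0, 0.3]
width: 0.0599
finger_force: 0.0
```

```bash
python3 e.py; python3 d.py
cat > f.py <<'E'
from fit import *
# tray outline from top & side: fit upright box walls (45 mm) pose by caps seen in top too
orange=lambda r,g,b:(r>1.35*g)&(g>1.5*b)&(r>60)
for cn,lo,hi in(("top",(240,150),(310,215)),("side",(205,150),(300,225))):
    I=robot.snapshot(cn); n,l,s,c=cv2.connectedComponentsWithStats(mask(I,orange))
    for i in range(1,n):
        if s[i,4]>20 and np.all(c[i]>lo) and np.all(c[i]<hi): print(cn,s[i,4],c[i].round(1),at_z(cn,c[i],.118).round(4))
    print(cn,[(k,np.round(d[0]["extent"],1).tolist()) for k in("tray","can_red","can_gold","milk_pack","stop") if (d:=robot.find_in(k,cn))])
p=(.6954,-.0553,.0806)
cw=world(np.array([[x,y,.118] for x in(.01,-.04) for y in(.025,-.025)]),*p)
print("home caps expected",cw.round(4).tolist(),proj("side",cw).round(1).tolist(),proj("top",cw).round(1).tolist())
E
python3 f.py
```

```text
29.8167 [ 0.5338 -0.0699  0.0116] [-3.141 -0.768  0.086] [-0.51 -0.27  2.29  0.78  0.59  0.43] [ 0.5 -0.   0.3] tip [ 0.5186 -0.0712  0.0274]
screen-x unit in tool [0.72  0.005 0.694]
blob [ 212  130   50   84 1005] [236.3 171.9]
lip z 0.1710000000000001 0.9146765592395084 [ 0.53530945 -0.06998384  0.01238082]
[[0.716, 0.087, 0.692], [0.063, -0.996, 0.06], [0.695, 0.0, -0.719]]
top 46 [268.2 181.3] [ 0.6476 -0.042   0.118 ]
top 44 [284.2 180.1] [ 0.6513 -0.093   0.118 ]
top 27 [276.1 189. ] [ 0.623  -0.0673  0.118 ]
top [('tray', [275.6, 186.2, 35.0, 14.2]), ('can_red', [184.8, 221.6, 20.7, 20.1]), ('can_gold', [369.1, 183.2, 24.1, 21.6]), ('milk_pack', [370.1, 232.2, 41.3, 33.3]), ('stop', [197.2, 175.2, 21.3, 14.0])]
side 55 [247.8 175.8] [ 0.6511 -0.0871  0.118 ]
side 83 [241.6 187.2] [ 0.6485 -0.0398  0.118 ]
side [('tray', [242.2, 194.2, 33.9, 43.6]), ('can_red', [238.2, 287.5, 21.7, 35.0]), ('milk_pack', [323.9, 147.1, 20.7, 34.7]), ('stop', [204.4, 205.5, 23.9, 25.2])]
home caps expected [[0.7034, -0.0296, 0.118], [0.7074, -0.0794, 0.118], [0.6535, -0.0336, 0.118], [0.6575, -0.0834, 0.118]] [[224.7, 183.1], [231.2, 171.1], [239.2, 188.1], [245.5, 175.9]] [[264.2, 163.9], [279.8, 162.7], [265.5, 179.5], [281.2, 178.2]]
```

```bash
python3 -c "
from bench import robot
print(robot.close_job())"
```

```text
the job is handed in; nothing more can be done
None
```

The job is handed in at about 30 s of the 67 s, but `close_job` returned no verdict: the sash is up at the buffer after being pressed in with an estimated 10–13 N, the tray sits against the curb after a push of about 12 N, and the cans and milk pack look unmoved.

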